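Next blow-off pass: turn the cell block, set the gas valve two turns open and stay on it

TASK

Set up the next pass on the blow-off station. First turn the aluminium cell block about a quarter turn so that its glass window faces the air knife, and set it down on the plate flush against the upright bent bracket, centred over the bracket's opening. Then take the black crank handle of the red valve wheel, close the valve (clockwise from above) until it stops, back it off exactly two full turns, and finish while still gripping the crank handle and holding the wheel still at that setting, without letting go; leave the vial, the brass puck and the tweezers where they are.

Things in the scene. Friction and masses are not known exactly. Their poses are not given: they have to be found in the camera images.
- station: fixed blow-off station: aluminium plate 220 x 360 mm, top 14 mm above the table; origin on the table under its centre, x away from the robot, y left. Right: brass valve with red wheel, green gas cartridge behind it (61 mm high). Left: bent bracket with the air knife bar behind. Between, at x 68, y 23 mm, a dial gauge 42 mm across, top 104 mm high. All heights are above the table.
- valve_axis (a point): point on the upright turning axis of the valve wheel, at z 130 mm, the height of point grip_mid; its frame is the station's
- valve_wheel (a joint): wheel angle, rad: 0 = closed, at its stop (a slightly springy seat); grows counter-clockwise from above (opening), 2 pi a turn, 4.5 turns to fully open. Starts partly open. Red wheel 119 mm across, rim top 98.5 mm high; hub and stem in its middle reach at most 109 mm. Friction 0.12 N m (about 2.5 N at the handle); it stays where it is left.
- crank_grip: black revolving crank handle: upright round grip 19 mm across, 47 mm long, on the wheel rim, 50 mm from the wheel's axis. It spins freely about itself, so a gripper holding it need not turn while going round. Origin at its foot, 103 mm high; top 150 mm high.
- grip_mid (a point): middle of the crank handle, where to pinch it from above: 130 mm high. At joint value 0 it lies 50 mm from the wheel axis on the station's -x side; at value q it has gone round counter-clockwise by q from there.
- cell_block: loose aluminium cell block, 44 x 44 mm, 50 mm tall, about 0.25 kg, standing on the plate in front of the bracket; origin at the centre of its underside. Its +x face has the round green glass window with a dark rim (flush); a blue dot on top lies next to that face (a black plug sits mid-top). It starts clear of the bracket, the window looking about to station +y.
- window (a point): centre of the block's window face, 22 mm from the block's axis, 25 mm above its underside
- seat (a point): centre of the bracket's upright front face, 25 mm above the plate, where the window centre must come; station axes (x into the bracket, y along it). Bracket 90 mm wide, 50 mm tall above the plate, 3 mm thick, with an opening 26 mm wide in its middle; two scribed lines 44 mm apart on the plate in front of it mark the block's place.
- vial: bystander: sample vial with blue cap, 29 mm across, 64 mm tall, standing on the table to the left of the station; origin at the centre of its underside
- puck: bystander: brass puck 29 mm across, 9 mm thick, lying on the front of the plate, between valve and nest; origin at the centre of its underside
- tweezers: bystander: white tweezers 37 x 90 x 9 mm lying on the table before the station; origin under the centre
Things that resemble listed ones, but are neither listed nor needed, are in the scene too. Of the things shaped like the cell_block, the aluminium one is meant.

How it is judged:
By the outcome, as a careful person would: the job done as asked, in the order asked, and still so for the second after the job is handed in, while the arm keeps its last pose, push and grip.
It also fails if it takes over 72 s, if anything falls off the work surface, if the arm or the gripper's body presses on something with over 40 N, if the wrist force passes 120 N, or if a joint passes its speed limit or range.

ROBOT

A 6-joint arm with a two-finger parallel gripper is mounted at the origin on a cart in front of the work surface, level with it; the furniture and walls round the work are solid. World frame = base frame: x ahead of the robot, y to its left, z up, the work surface at z = 0. Lengths are in m, angles in rad, forces in N, time in s.
With the tool pointing down it reaches from about 0.35 to 1 m from the base axis. Payload 7.1 kg.
Tool frame: the origin (TCP) lies at the very end of the fingers, on their centre line; the grasp point (between the pads) lies 19 mm behind it (ctrl.tcp_to_grasp is the distance from the TCP to the grasp point, in m); z points along the fingers, y is the line along which they close (so a half turn about z gives the same grasp; the last joint's range is limited). The gripper opens to 85 mm and grips with 20 to 120 N. Pads are 22 mm wide; open, the fingers measure 114 mm over their backs; the gripper's body (76 mm by 85 mm) begins 54 mm behind the grasp point. The pads swing forward as they close: fully open they stand 13 mm farther back than shut.
Start: joints at [1.313, 0.423, 1.63, -0, 1.089, -0.019], TCP at [0.148, 0.607, 0.231] pointing down, gripper open.
Joint ranges: [-3, 3], [-0.9, 2.11], [0.09, 2.58], [-1.31, 4.45], [0.11, 2.69], [-2.54, 2.54]. Speed limits (rad/s): [2.39, 2.39, 3.01, 3.14, 3.14, 3.14].

INTERFACE

Orientations are given as a rotation vector (axis times angle).
In Python, from plant import ctrl gives the robot as it stands.
- The arm moves only by the tool jog_arm, never from a script. Its argument "targets" is a list of rows, each a list of 2 entries, a list of its own where there are three numbers: the shift along the tool's x, y, z in m, then the turn, a rotation vector about the tool's x, y, z in degrees. In form: [[[tx, ty, tz], [wx, wy, wz]], ...]. A call has 1 to 10 rows; each row shifts and turns the commanded pose from where the row before left it, along the tool's axes as they then stand; what a row does not reach is not made up. A row lasts 1/10 s, in which the tool goes at most 50 mm and 8.59 degrees, less where a joint would pass 70% of its speed; a pose out of reach is approached as far as the arm can. A call is refused whole if a number of a shift passes 0.05 or a number of a turn 8.59, either way. A call with a gripper value outside its range is refused whole. "grip" is the opening, from 0 (shut) to 1 (fully open), set as the call begins (left out, the last holds). The fingers move at their own pace and stop on an object; "squeeze" is the grip in N (left out, the last holds). Time passes only in rows, so rows that do not move let the fingers close. It gives the time, the measured TCP pose, the force, the opening and the grip force at its end, in the units of the state.
- ctrl.get_state(): the state, without advancing time (a new reading comes with each control period).
- ctrl.camera(name): name is "scene" or "top"; returns a dict with "pixels" (480x640x3 uint8, red, green, blue), "fx", "fy", "cx", "cy" (pixels), "D" ([k1, k2, p1, p2, k3] as OpenCV has them; the pictures are not rectified), "extrinsics" (4x4, takes a point from world to camera coordinates). Camera axes: x right, y down, z forward; pixel columns grow to the right and rows downward; lengths in m; the calibration is good to about 2 mm. A picture is of the moment at which its call begins. There is no depth.
- ctrl.close_job(): hands the job in; it is judged then, once.
The state is a dict: "clock": time; "qpos": joint angles; "qvel": joint speeds; "tau": joint torques, N m; "tcp_pos": TCP position; "eef_rot": TCP orientation; "contact_force": force on the tool from outside, world axes, zero at the start; "wrist_torque": the same for the moment, N m; "opening": opening from 0.0 (shut) to 1.0 (fully open); "grasp_force": force on a finger pad.
Only numpy, scipy, OpenCV 4.12 (cv2) and the standard library are available. Lean on these libraries where they do the work, as an engineer would, in place of code of your own. Each camera call takes 0.05 s, during which the arm holds its last target. There are 200 camera calls.

## Working session

There is one attempt and no reset: what is moved stays moved. The work goes in short steps, Python scripts to look and compute and a tool call to move; the robot and the scene stay as the last step left them, time stands still between calls to the robot, and variables do not carry over. Pictures are saved under pics/ and viewed, at most 10 in all, crops included, and the job is handed in when it is done.

Besides the shell and the picture viewer there is one more tool, called after "Call:" by a JSON object that holds its "fn" and its "kwargs". jog_arm: Moves the arm, as the interface text tells. Its arguments: {"type":"object","properties":{"targets":{"type":"array","items":{"type":"array"}},"grip":{"type":"number"},"squeeze":{"type":"number"}},"required":["targets"]}

```bash
mkdir -p pics; ls; python3 - <<'E'
from plant import ctrl
import cv2
for n in("scene","top"):
    c=ctrl.camera(n); cv2.imwrite(f"pics/{n}0.png",c["pixels"][...,::-1])
    print(n,c["fx"],c["fy"],c["cx"],c["cy"],c["D"]);print(c["extrinsics"])
print(ctrl.get_state(),ctrl.tcp_to_grasp)
E
```

```text
pics
scene 591.3158912928 591.3158912928 323.41988032816107 238.87615861847792 [-0.06502713  0.          0.          0.          0.        ]
[[ 0.71209342 -0.701997    0.01109814 -0.27471263]
 [-0.52830977 -0.54618511 -0.65005431  0.37470753]
 [ 0.46239781  0.45703615 -0.7598067   0.6967639 ]
 [ 0.          0.          0.          1.        ]]
top 610.4843756162799 610.4843756162799 317.9044376410527 246.24130383177578 [-0.0060255  0.         0.         0.         0.       ]
[[ 2.79477955e-02 -9.99609264e-01 -4.88938143e-04  7.81549200e-02]
 [-9.96757108e-01 -2.78311221e-02 -7.55029537e-02  5.21941895e-01]
 [ 7.54598443e-02  2.59749367e-03 -9.97145458e-01  1.28340829e+00]
 [ 0.00000000e+00  0.00000000e+00  0.00000000e+00  1.00000000e+00]]
{'clock': 0.1, 'qpos': array([ 1.31301121e+00,  4.23761173e-01,  1.63062187e+00, -1.14150924e-05,
        1.08860719e+00, -1.90345032e-02]), 'qvel': array([-3.81885254e-05, -2.85325699e-03, -1.67683037e-03, -5.81587078e-04,
        1.49515382e-03,  2.39066259e-04]), 'tau': array([ 6.50650636e-04, -5.58432627e+01, -2.82442009e+01,  4.03788022e-05,
        3.01244094e-03, -2.53027815e-05]), 'tcp_pos': array([0.1476766 , 0.60678664, 0.2306222 ]), 'eef_rot': array([-3.74108379e-01, -3.11905338e+00,  2.17637925e-03]), 'contact_force': array([ 0.48838852, -0.5892832 , -0.24352505]), 'wrist_torque': array([-0.00827515,  0.04469175,  0.03749782]), 'grasp_force': 0.0, 'opening': 0.9994104716081726} 0.0187
```

View pics/scene0.png

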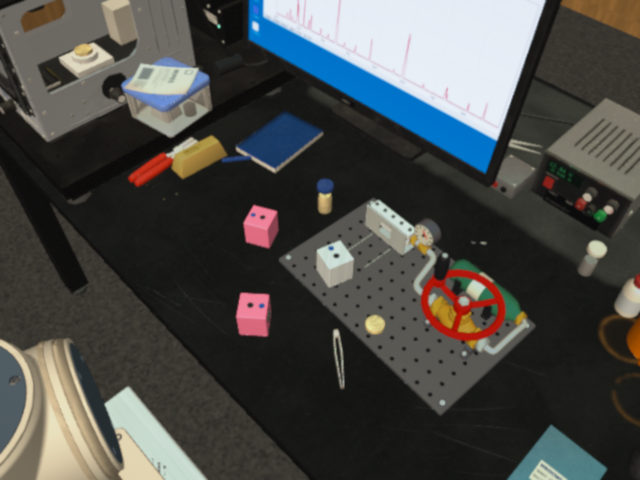

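View pics/top0.png

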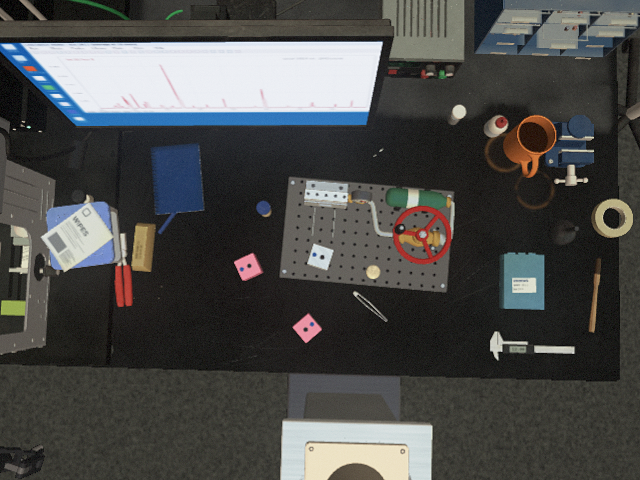

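The scene view shows the block at (335,263), the bracket at (388,225), the wheel at (463,305) and a dark crank at about (442,265). In the top view the block is at (320,257) and the wheel at (422,234). I'll zoom in on both.

```bash
python3 - <<'E'
import cv2
a=cv2.imread("pics/top0.png")[165:300,270:465];cv2.imwrite("pics/topc.png",cv2.resize(a,None,fx=4,fy=4,interpolation=cv2.INTER_CUBIC))
a=cv2.imread("pics/scene0.png")[190:380,300:540];cv2.imwrite("pics/scenec.png",cv2.resize(a,None,fx=3,fy=3,interpolation=cv2.INTER_CUBIC))
E
```

```text
(no output)
```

View pics/topc.png

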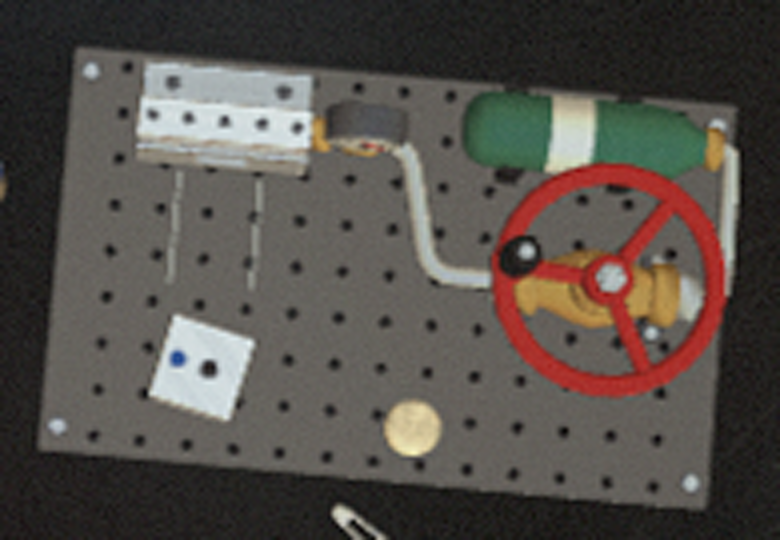

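View pics/scenec.png

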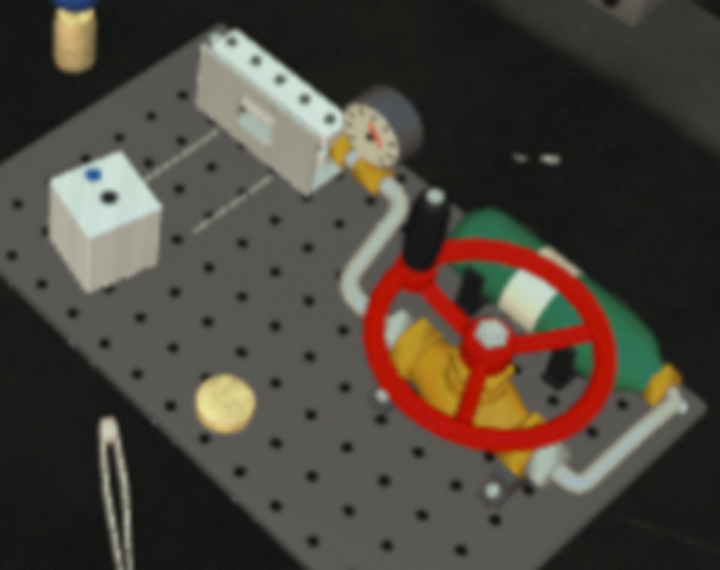

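The crops show the block's blue dot on its left (+y) side at crop (178,358), the scribed lines near x≈176 and 256, the wheel hub at (611,277), and the crank at (522,256), i.e. on the wheel's +y side. Next I'll measure them.

```bash
cat > h.py <<'E'
import numpy as np, cv2
from plant import ctrl
def cam(n):
    c=ctrl.camera(n); c["K"]=np.array([[c["fx"],0,c["cx"]],[0,c["fy"],c["cy"]],[0,0,1]]); return c
def ray(c,p,z):
    "pixels -> world points on plane z"
    n=cv2.undistortPoints(np.float64(p).reshape(-1,1,2),c["K"],np.float64(c["D"])).reshape(-1,2)
    E=np.array(c["extrinsics"]);R,t=E[:3,:3],E[:3,3]
    d=np.c_[n,np.ones(len(n))]@R; o=-R.T@t
    return o+d*((z-o[2])/d[:,2])[:,None]
def proj(c,P):
    E=np.array(c["extrinsics"])
    return cv2.projectPoints(np.float64(P).reshape(-1,1,3),cv2.Rodrigues(E[:3,:3])[0],E[:3,3],c["K"],np.float64(c["D"]))[0].reshape(-1,2)
def big(m): return max(cv2.findContours(m.astype(np.uint8),0,cv2.CHAIN_APPROX_NONE)[0],key=cv2.contourArea).reshape(-1,2)
def red(c):
    h=cv2.cvtColor(c["pixels"],cv2.COLOR_RGB2HSV); return ((h[...,0]<8)|(h[...,0]>172))&(h[...,1]>150)&(h[...,2]>90)
E
python3 - <<'E'
from h import *
np.set_printoptions(precision=4,suppress=True)
t=cam("top"); s=cam("scene")
cr=lambda p:270+(np.array(p)[:,0]+.5)/4-.5
C=lambda p:np.c_[270+(np.array(p)[:,0]+.5)/4-.5,165+(np.array(p)[:,1]+.5)/4-.5]
S=lambda p:np.c_[300+(np.array(p)[:,0]+.5)/3-.5,190+(np.array(p)[:,1]+.5)/3-.5]
pl=ray(t,C([(77,47),(737,106),(707,510),(38,451)]),.014)
print("plate",pl,pl.mean(0),[np.linalg.norm(pl[i]-pl[i-1]) for i in range(4)])
e=pl[0]-pl[1]+pl[3]-pl[2]; yaw=np.arctan2(-e[0],e[1]); e=pl[0]-pl[3]+pl[1]-pl[2]; print("yaw",yaw,np.arctan2(e[1],e[0]))
m=(t["pixels"].min(2)>150); m[:, :305]=0; m[:,336:]=0; m[:242]=0; m[275:]=0
k=big(m); r=cv2.minAreaRect(ray(t,k,.064)[:,:2].astype(np.float32)*1000); print("block top",r)
b=ray(t,C([(178,358),(209,369)]),.064); print("dot,plug",b)
for c,z in((t,.0985),(s,.0985)):
    m=red(c); 
    w=ray(c,big(m),z)[:,:2].astype(np.float32)*1000; print("wheel",cv2.fitEllipse(w),cv2.minEnclosingCircle(w))
print("crank top t",ray(t,C([(525,253)]),.15),"s",ray(s,S([(435,196)]),.15))
print("lines",ray(t,C([(182,175),(170,282),(261,180),(251,288)]),.014))
print("lines s",ray(s,S([(147,179),(216,132),(194,233),(271,178)]),.014))
print("bracket top front t",ray(t,C([(137,160),(305,176)]),.064)," s",ray(s,S([(203,42),(315,135)]),.064))
print("bracket foot s",ray(s,S([(195,103),(307,195)]),.014))
print("hub",ray(t,C([(611,277)]),.109),ray(s,S([(491,332)]),.109))
print("block s top",ray(s,S([(122,151),(161,207),(90,236),(50,182)]),.064))
print("puck",ray(t,C([(413,429)]),.023))
E
```

```text
plate [[ 0.6697  0.1597  0.014 ]
 [ 0.6475 -0.1974  0.014 ]
 [ 0.4296 -0.1839  0.014 ]
 [ 0.451   0.1737  0.014 ]] [ 0.5495 -0.012   0.014 ] [np.float64(0.21916745242932173), np.float64(0.3578550588429087), np.float64(0.21836383544910054), np.float64(0.35816150843255046)]
yaw -0.06107201542667392 -0.06291490783907006
block top ((495.1769714355469, 87.65706634521484), (43.683021545410156, 43.69845199584961), 73.25138092041016)
dot,plug [[0.4997 0.0999 0.064 ]
 [0.4945 0.0838 0.064 ]]
wheel ((543.2534790039062, -116.83098602294922), (107.85987854003906, 110.48345184326172), 172.51165771484375) ((543.155517578125, -115.6061019897461), 59.361839294433594)
wheel ((540.0217895507812, -118.09685516357422), (113.9218521118164, 118.07852172851562), 88.65691375732422) ((539.8460083007812, -116.82123565673828), 59.959903717041016)
crank top t [[ 0.5496 -0.0663  0.15  ]] s [[ 0.5513 -0.0662  0.15  ]]
lines [[0.6016 0.101  0.014 ]
 [0.5436 0.1058 0.014 ]
 [0.6001 0.0584 0.014 ]
 [0.5416 0.0622 0.014 ]]
lines s [[0.5493 0.106  0.014 ]
 [0.6028 0.1027 0.014 ]
 [0.5402 0.0618 0.014 ]
 [0.5997 0.0583 0.014 ]]
bracket top front t [[0.6019 0.1241 0.064 ]
 [0.5959 0.0368 0.064 ]]  s [[0.612  0.1258 0.064 ]
 [0.6044 0.0376 0.064 ]]
bracket foot s [[0.6105 0.1262 0.014 ]
 [0.6048 0.0362 0.014 ]]
hub [[ 0.5433 -0.1148  0.109 ]] [[ 0.5375 -0.1181  0.109 ]]
block s top [[0.5223 0.1014 0.064 ]
 [0.5097 0.061  0.064 ]
 [0.4702 0.0731 0.064 ]
 [0.4803 0.1126 0.064 ]]
puck [[ 0.468  -0.0255  0.023 ]]
```

```bash
cat > plan.py <<'E'
import sys,json
from h import *
from scipy.spatial.transform import Rotation as R
def yaw(): 
    y=R.from_rotvec(ctrl.get_state()["eef_rot"]).as_matrix()[:,1]; return np.degrees(np.arctan2(y[1],y[0]))
def rows(P,psi0,psis):
    "P: world path incl. start; tool down; yaw psi per point -> rounded tool rows"
    p=np.array(P[0],float); a=psi0; out=[]
    for q,b in zip(P[1:],psis):
        c,s=np.cos(np.radians(a)),np.sin(np.radians(a)); B=np.array([[-s,c,0],[c,s,0],[0,0,-1.]])
        d=np.round(B@(np.array(q)-p),3); p=p+B.T@d; w=round(a-b,1); a-=w
        out.append([d.tolist(),[0,0,w]])
    return out
def show(r):
    for i in range(0,len(r),10): print(json.dumps(r[i:i+10]).replace(" ",""))
def line(p1,psi1,n,p0=None):
    st=ctrl.get_state(); p0=st["tcp_pos"] if p0 is None else np.array(p0); a=yaw(); f=np.linspace(0,1,n+1)[:,None]
    d=(psi1-a+180)%360-180
    show(rows(p0+f*(np.array(p1)-p0),a,(a+f[1:]*d).ravel())); print(p0,a)
if __name__=="__main__":
    v=[float(x) for x in sys.argv[1:]]; line(v[:3],v[3],int(v[4]))
E
python3 plan.py .495 .0877 .15 -16.8 18
```

```text
[[[-0.026,-0.023,0.004],[0,0,5.2]],[[-0.027,-0.022,0.005],[0,0,5.1]],[[-0.03,-0.018,0.004],[0,0,5.2]],[[-0.03,-0.016,0.005],[0,0,5.2]],[[-0.033,-0.013,0.004],[0,0,5.2]],[[-0.033,-0.01,0.005],[0,0,5.1]],[[-0.034,-0.007,0.004],[0,0,5.2]],[[-0.034,-0.004,0.005],[0,0,5.2]],[[-0.035,-0.0,0.004],[0,0,5.2]],[[-0.035,0.002,0.005],[0,0,5.1]]]
[[[-0.034,0.006,0.004],[0,0,5.2]],[[-0.033,0.008,0.005],[0,0,5.2]],[[-0.033,0.012,0.004],[0,0,5.2]],[[-0.032,0.015,0.005],[0,0,5.1]],[[-0.03,0.017,0.004],[0,0,5.2]],[[-0.028,0.02,0.005],[0,0,5.2]],[[-0.027,0.022,0.004],[0,0,5.1]],[[-0.024,0.025,0.005],[0,0,5.2]]]
[0.14770511 0.60694241 0.23081831] 76.31705489532854
```

Call:
{"fn": "jog_arm", "kwargs": {"targets": [[[-0.026, -0.023, 0.004], [0, 0, 5.2]], [[-0.027, -0.022, 0.005], [0, 0, 5.1]], [[-0.03, -0.018, 0.004], [0, 0, 5.2]], [[-0.03, -0.016, 0.005], [0, 0, 5.2]], [[-0.033, -0.013, 0.004], [0, 0, 5.2]], [[-0.033, -0.01, 0.005], [0, 0, 5.1]], [[-0.034, -0.007, 0.004], [0, 0, 5.2]], [[-0.034, -0.004, 0.005], [0, 0, 5.2]], [[-0.035, 0, 0.004], [0, 0, 5.2]], [[-0.035, 0.002, 0.005], [0, 0, 5.1]]], "grip": 1}}

```text
clock: 1.2
tcp_pos: [0.3415, 0.3172, 0.1863]
eef_rot: [1.701, 2.641, 0.001]
contact_force: [1.2, 0.7, 0.4]
opening: 1.0
grasp_force: 0.0
```

Call:
{"fn": "jog_arm", "kwargs": {"targets": [[[-0.034, 0.006, 0.004], [0, 0, 5.2]], [[-0.033, 0.008, 0.005], [0, 0, 5.2]], [[-0.033, 0.012, 0.004], [0, 0, 5.2]], [[-0.032, 0.015, 0.005], [0, 0, 5.1]], [[-0.03, 0.017, 0.004], [0, 0, 5.2]], [[-0.028, 0.02, 0.005], [0, 0, 5.2]], [[-0.027, 0.022, 0.004], [0, 0, 5.1]], [[-0.024, 0.025, 0.005], [0, 0, 5.2]], [[0, 0, 0], [0, 0, 0]]]}}

```text
clock: 2.1
tcp_pos: [0.4973, 0.0854, 0.15]
eef_rot: [2.526, 1.866, 0.001]
contact_force: [-0.7, 0.4, 0.3]
opening: 1.002
grasp_force: 0.0
```

```bash
python3 plan.py .495 .0877 .030 -16.8 6; python3 -c "
from h import *
print(ctrl.get_state()['clock'],ctrl.get_state()['qpos'])"
```

```text
[[[0.0,-0.0,0.02],[0,0,-0.1]],[[0.001,-0.001,0.02],[0,0,-0.0]],[[-0.0,-0.0,0.02],[0,0,-0.1]],[[0.0,-0.001,0.02],[0,0,-0.0]],[[0.0,-0.0,0.02],[0,0,-0.1]],[[0.001,-0.001,0.02],[0,0,-0.0]]]
[0.49729735 0.08539732 0.14996785] -17.1086123460335
2.1 [ 1.46819379e-01  3.66865751e-01  1.95336437e+00 -7.82593571e-04
  8.20456441e-01  4.45954443e-01]
```

Call:
{"fn": "jog_arm", "kwargs": {"targets": [[[0, 0, 0], [0, 0, 0]], [[0, 0, 0.03], [0, 0, 0]], [[0, 0, 0.03], [0, 0, 0]], [[0, 0, 0.025], [0, 0, 0]], [[0, 0, 0.02], [0, 0, 0]], [[0, 0, 0.015], [0, 0, 0]], [[0, 0, 0], [0, 0, 0]]]}}

```text
clock: 2.8
tcp_pos: [0.4932, 0.0889, 0.0288]
eef_rot: [-2.518, -1.875, 0.005]
contact_force: [-0.4, 0.1, -0.2]
opening: 1.0
grasp_force: 0.0
```

```bash
python3 - <<'E'
from plan import *
print(ctrl.get_state()["tcp_pos"],yaw())
c=cam("scene"); cv2.imwrite("pics/g1.png",cv2.resize(c["pixels"][150:400,220:500,::-1],None,fx=2.4,fy=2.4))
E
```

```text
[0.49323464 0.08886213 0.02879415] -16.661838594899855
```

View pics/g1.png

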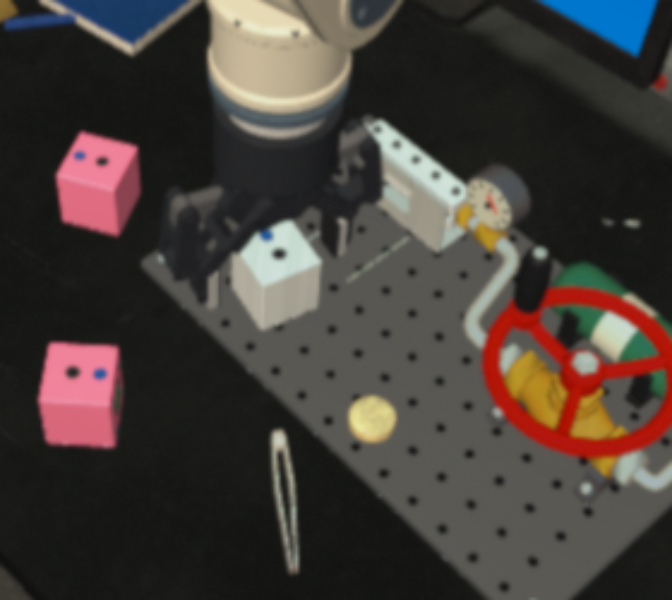

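The fingers straddle the block, with tips at crop (210,290) and (343,240) either side of it. Closing now.

Call:
{"fn": "jog_arm", "kwargs": {"targets": [[[0, 0, 0], [0, 0, 0]], [[0, 0, 0], [0, 0, 0]], [[0, 0, 0], [0, 0, 0]], [[0, 0, 0], [0, 0, 0]], [[0, 0, 0], [0, 0, 0]], [[0, 0, 0], [0, 0, 0]], [[0, 0, 0], [0, 0, 0]], [[0, 0, 0], [0, 0, 0]]], "grip": 0, "squeeze": 50}}

```text
clock: 3.65
tcp_pos: [0.4959, 0.0883, 0.0314]
eef_rot: [2.521, 1.873, 0.002]
contact_force: [-0.7, 0.7, 5.3]
opening: 0.51
grasp_force: 51.3
```

```bash
python3 - <<'E'
from plan import *
st=ctrl.get_state();print(st["tcp_pos"],yaw(),st["opening"],st["grasp_force"],st["qpos"])
t=cam("top")
E
```

```text
[0.49592663 0.08831429 0.03143142] -16.779182718209995 0.510258586272994 51.347036361694336 [1.52520552e-01 5.80159892e-01 1.99589773e+00 2.67228848e-04
 5.63838226e-01 4.45146161e-01]
```

```bash
python3 - <<'E'
from plan import *
line([.575,.0822,.070],-93.6,11,[.495,.0877,.070])
E
```

```text
[[[0.002,0.007,0.0],[0,0,7.0]],[[0.002,0.007,0.0],[0,0,7.0]],[[0.003,0.006,0.0],[0,0,7.0]],[[0.005,0.007,0.0],[0,0,6.9]],[[0.004,0.005,0.0],[0,0,7.0]],[[0.006,0.005,0.0],[0,0,7.0]],[[0.006,0.004,0.0],[0,0,7.0]],[[0.006,0.004,0.0],[0,0,7.0]],[[0.007,0.002,0.0],[0,0,7.0]],[[0.007,0.002,0.0],[0,0,6.9]]]
[[[0.007,0.001,0.0],[0,0,7.0]]]
[0.495  0.0877 0.07  ] -16.78226707756399
```

Call:
{"fn": "jog_arm", "kwargs": {"targets": [[[0, 0, -0.01], [0, 0, 0]], [[0, 0, -0.015], [0, 0, 0]], [[0, 0, -0.015], [0, 0, 0]]]}}

```text
clock: 4.0
tcp_pos: [0.4949, 0.088, 0.0712]
eef_rot: [-2.522, -1.873, 0.001]
contact_force: [0.7, -0.0, -2.9]
opening: 0.503
grasp_force: 51.5
```

Call:
{"fn": "jog_arm", "kwargs": {"targets": [[[0.002, 0.007, 0], [0, 0, 7]], [[0.002, 0.007, 0], [0, 0, 7]], [[0.003, 0.006, 0], [0, 0, 7]], [[0.005, 0.007, 0], [0, 0, 6.9]], [[0.004, 0.005, 0], [0, 0, 7]], [[0.006, 0.005, 0], [0, 0, 7]], [[0.006, 0.004, 0], [0, 0, 7]], [[0.006, 0.004, 0], [0, 0, 7]], [[0.007, 0.002, 0], [0, 0, 7]], [[0.007, 0.002, 0], [0, 0, 6.9]]]}}

```text
clock: 5.0
tcp_pos: [0.5681, 0.0832, 0.0709]
eef_rot: [3.14, 0.086, -0.0]
contact_force: [-0.3, -0.0, -3.6]
opening: 0.51
grasp_force: 51.6
```

Call:
{"fn": "jog_arm", "kwargs": {"targets": [[[0.007, 0.001, 0], [0, 0, 7]], [[0, 0, 0.01], [0, 0, 0]], [[0, 0, 0.01], [0, 0, 0]], [[0, 0, 0.01], [0, 0, 0]], [[0, 0, 0.005], [0, 0, 0]], [[0, 0, 0], [0, 0, 0]], [[0, 0, 0], [0, 0, 0]]]}}

```text
clock: 5.7
tcp_pos: [0.5749, 0.0827, 0.0351]
eef_rot: [3.14, -0.097, -0.001]
contact_force: [-0.4, 0.1, -2.2]
opening: 0.509
grasp_force: 51.6
```

```bash
python3 - <<'E'
from plan import *
st=ctrl.get_state();print(st["tcp_pos"],yaw(),st["opening"],st["contact_force"],st["qpos"])
c=cam("scene"); cv2.imwrite("pics/p1.png",cv2.resize(c["pixels"][160:320,310:490,::-1],None,fx=3.5,fy=3.5,interpolation=2))
E
```

```text
[0.57492998 0.0826864  0.03508065] -93.55120469449083 0.5089893872731168 [-0.37418752  0.09888105 -2.16295529] [ 1.22358574e-01  6.43676473e-01  1.82186892e+00 -2.12615724e-05
  6.76612920e-01  1.75515173e+00]
```

View pics/p1.png

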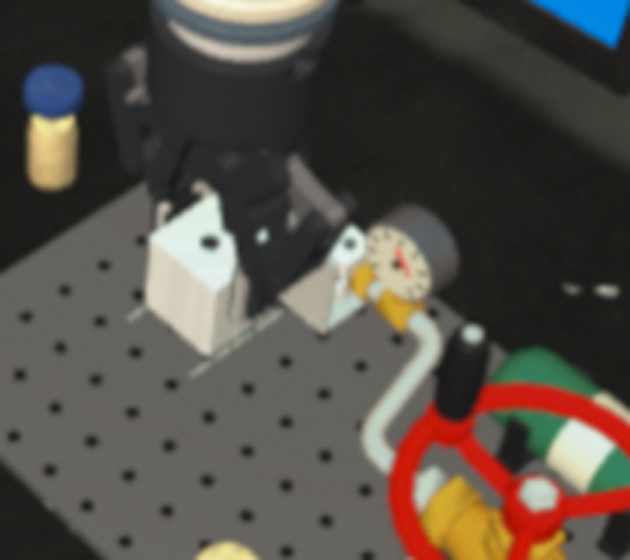

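The block sits between the scribed lines, still about 4 mm above the plate, with its front-right bottom corner at crop (208,355). Next: lower it, then slide it towards the bracket.

Call:
{"fn": "jog_arm", "kwargs": {"targets": [[[0, 0, 0.002], [0, 0, 0]], [[0, 0, 0.001], [0, 0, 0]], [[0, 0, 0], [0, 0, 0]], [[0, 0, 0], [0, 0, 0]]]}}

```text
clock: 6.15
tcp_pos: [0.5752, 0.0827, 0.0324]
eef_rot: [-3.14, 0.098, -0.0]
contact_force: [0.8, 0.1, -2.7]
opening: 0.507
grasp_force: 51.6
```

Call:
{"fn": "jog_arm", "kwargs": {"targets": [[[0.003, 0, 0], [0, 0, 0]], [[0.002, 0, 0], [0, 0, 0]], [[0.002, 0, 0], [0, 0, 0]], [[0.001, 0, 0], [0, 0, 0]], [[0, 0, 0], [0, 0, 0]], [[0, 0, 0], [0, 0, 0]]]}}

```text
clock: 6.75
tcp_pos: [0.5831, 0.0822, 0.0323]
eef_rot: [3.14, -0.098, -0.0]
contact_force: [0.1, 0.8, -2.6]
opening: 0.504
grasp_force: 51.6
```

```bash
python3 - <<'E'
from plan import *
st=ctrl.get_state();print(st["tcp_pos"],yaw(),st["contact_force"])
for n in("scene","top"):
    c=cam(n); cv2.imwrite(f"pics/p2{n}.png",c["pixels"][...,::-1])
a=cv2.imread("pics/p2scene.png")[210:280,340:430]; b=cv2.imread("pics/p2top.png")[170:240,290:380]
cv2.imwrite("pics/p2.png",cv2.resize(cv2.hconcat([a,b]),None,fx=4.4,fy=5,interpolation=2))
E
```

```text
[0.58305374 0.08217099 0.0322834 ] -93.5794724993644 [ 0.07268569  0.81777158 -2.59772925]
```

View pics/p2.png

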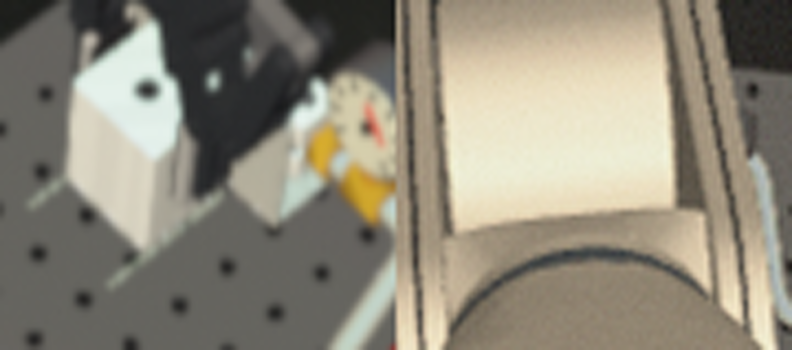

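The left panel shows the block's bottom front corners at crop (66,178) and (147,253), both on the scribed lines, so it's centred. I'll compute the offsets.

```bash
python3 - <<'E'
from plan import *
c=cam("scene")
S=lambda p:np.c_[340+(np.array(p)[:,0]+.5)/4.4-.5,210+(np.array(p)[:,1]+.5)/5-.5]
P=lambda p,z:ray(c,S(p),z)[:,:2]
u=np.array([np.cos(-.0625),np.sin(-.0625)]);v=np.array([-u[1],u[0]])
for n,p,z in(("corners",[(66,178),(147,253)],.015),("lines",[(30,205),(60,181),(110,288),(222,190)],.014),("top",[(75,83),(153,160)],.065)):
    w=P(p,z); print(n,w*1000,"u",w@u*1000,"v",w@v*1000)
E
```

```text
corners [[562.40363807 104.74211977]
 [560.80861868  61.47533664]] u [554.76342964 555.87393826] v [139.66495949  96.38303047]
lines [[544.68454075 106.70028899]
 [560.44415739 105.97335664]
 [540.77256178  61.69441613]
 [602.06583923  60.20195529]] u [536.95662275 552.7308726  535.86331799 597.13013906] v [140.51258267 140.77140455  95.35024376  97.68903323]
top [[561.58093599 102.93814121]
 [557.99763223  61.07292148]] u [554.05500914 553.09357481] v [137.81311776  95.80582872]
```

Call:
{"fn": "jog_arm", "kwargs": {"targets": [[[0.001, 0, 0.001], [0, 0, 0]], [[0.001, 0, 0], [0, 0, 0]], [[0, 0, 0], [0, 0, 0]], [[0, 0, 0], [0, 0, 0]]]}}

```text
clock: 7.3
tcp_pos: [0.585, 0.0821, 0.0315]
eef_rot: [3.14, -0.098, -0.0]
contact_force: [-1.9, 1.1, 1.6]
opening: 0.506
grasp_force: 52.1
```

Call:
{"fn": "jog_arm", "kwargs": {"targets": [[[0, -0.001, 0], [0, 0, 0]], [[0.001, 0, 0], [0, 0, 0]], [[0, 0, 0], [0, 0, 0]], [[0, 0, 0], [0, 0, 0]]]}}

```text
clock: 7.7
tcp_pos: [0.585, 0.0828, 0.0315]
eef_rot: [3.14, -0.098, -0.003]
contact_force: [-6.8, -1.1, 6.9]
opening: 0.51
grasp_force: 52.8
```

Call:
{"fn": "jog_arm", "kwargs": {"targets": [[[0.001, 0, 0], [0, 0, 0]], [[0, 0, 0], [0, 0, 0]], [[0, 0, 0], [0, 0, 0]]]}}

```text
clock: 8.0
tcp_pos: [0.585, 0.0827, 0.0315]
eef_rot: [3.139, -0.098, -0.006]
contact_force: [-9.6, -1.3, 9.2]
opening: 0.507
grasp_force: 53.2
```

Call:
{"fn": "jog_arm", "kwargs": {"targets": [[[0, 0, 0], [0, 0, 0]], [[0, 0, 0], [0, 0, 0]], [[0, 0, 0], [0, 0, 0]], [[0, 0, 0], [0, 0, 0]]], "grip": 0.66}}

```text
clock: 8.4
tcp_pos: [0.5876, 0.083, 0.0313]
eef_rot: [-3.14, 0.098, -0.001]
contact_force: [0.2, -0.2, -0.1]
opening: 0.659
grasp_force: 0.0
```

Call:
{"fn": "jog_arm", "kwargs": {"targets": [[[0, 0, -0.01], [0, 0, 0]], [[0, 0, -0.02], [0, 0, 0]], [[0, 0, -0.04], [0, 0, 0]], [[0, 0, -0.05], [0, 0, 0]], [[0, 0, -0.04], [0, 0, 0]], [[-0.02, 0.04, 0], [0, 0, 0]], [[-0.01, 0.04, 0], [0, 0, 0]], [[0, 0.04, 0], [0, 0, 0]], [[0, 0, 0], [0, 0, 0]], [[0, 0, 0], [0, 0, 0]]]}}

```text
clock: 9.4
tcp_pos: [0.5499, -0.0357, 0.1921]
eef_rot: [-3.14, 0.102, -0.002]
contact_force: [1.1, -0.2, -0.3]
opening: 0.657
grasp_force: 0.0
```

```bash
python3 - <<'E'
from plan import *
st=ctrl.get_state();print(st["tcp_pos"],yaw(),st["qpos"])
for n in("scene","top"):
    c=cam(n); cv2.imwrite(f"pics/p3{n}.png",c["pixels"][...,::-1])
a=cv2.imread("pics/p3scene.png")[200:280,340:430]; b=cv2.imread("pics/p3top.png")[170:250,290:380]
cv2.imwrite("pics/p3.png",cv2.resize(cv2.hconcat([a,b]),None,fx=4.4,fy=5,interpolation=2))
E
```

```text
[ 0.54985745 -0.03566522  0.19207548] -93.7061257092571 [-8.65145924e-02  3.65629254e-01  1.82626505e+00  3.25200256e-04
  9.48658672e-01  1.54877658e+00]
```

View pics/p3.png

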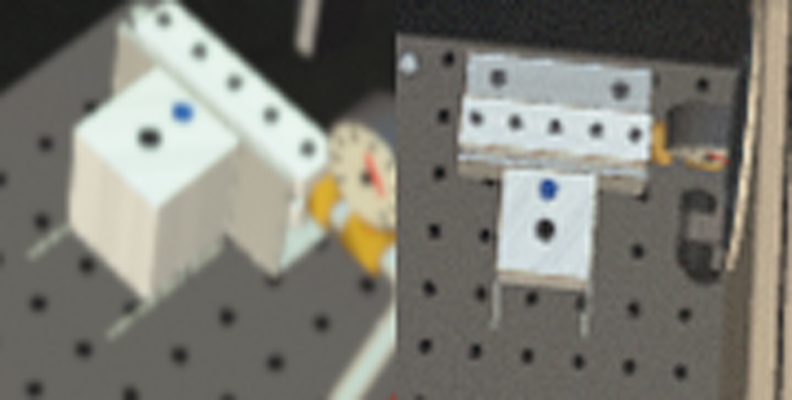

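The block stands flush at the bracket with the blue dot towards it, between the lines (right panel x 496 to 590). I'll check that numerically and plan the crank approach.

```bash
python3 - <<'E'
from plan import *
np.set_printoptions(precision=1,suppress=True)
t=cam("top");s=cam("scene")
T=lambda p:np.c_[290+(np.array(p)[:,0]-396+.5)/4.4-.5,170+(np.array(p)[:,1]+.5)/5-.5]
S=lambda p:np.c_[340+(np.array(p)[:,0]+.5)/4.4-.5,200+(np.array(p)[:,1]+.5)/5-.5]
u=np.array([np.cos(-.0625),np.sin(-.0625)]);v=np.array([-u[1],u[0]])
def uv(n,c,px,z): w=ray(c,px,z)[:,:2]*1000; print(n,"u",w@u,"v",w@v)
uv("block top T",t,T([(503,170),(598,176),(588,280),(497,273)]),.064)
uv("block top S",s,S([(160,67),(239,143),(153,205),(74,130)]),.064)
uv("lines T",t,T([(497,285),(496,327),(588,292),(584,334)]),.014)
uv("bar ends T",t,T([(460,155),(650,165)]),.064)
uv("bracket top front S",s,S([(118,30),(297,178)]),.064)
uv("bracket foot S right",s,S([(277,274)]),.014)
uv("block foot S",s,S([(70,227),(150,301)]),.014)
uv("lines S",s,S([(33,256),(65,232),(110,336),(142,307)]),.014)
E
python3 plan.py .550 -.0662 .190 -93.6 2
```

```text
block top T u [597.  598.5 554.9 553.9] v [140.9  96.1  96.9 139.8]
block top S u [599.  597.6 555.2 555.3] v [139.1  96.2  97.9 139.6]
lines T u [554.3 536.2 555.3 537.1] v [140.3 139.1  95.7  96.1]
bar ends T u [601.4 605.3] v [161.6  72.1]
bracket top front S u [598.6 603. ] v [161.5  71.9]
bracket foot S right u [602.5] v [73.7]
block foot S u [556.8 557.9] v [139.6  96.8]
lines S u [537.5 553.9 536.4 553.9] v [139.5 139.2  95.9  96.9]
[[[0.001,0.016,0.001],[0,0,0.0]],[[0.001,0.016,0.0],[0,0,0.1]]]
[ 0.54990032 -0.03395637  0.19139863] -93.50431992084032
```

Call:
{"fn": "jog_arm", "kwargs": {"targets": [[[0.001, 0.016, 0], [0, 0, 0]], [[0.001, 0.016, 0], [0, 0, 0]], [[0, 0, 0], [0, 0, 0]], [[0, 0, 0.02], [0, 0, 0]], [[0, 0, 0.02], [0, 0, 0]], [[0, 0, 0.02], [0, 0, 0]], [[0, 0, 0.015], [0, 0, 0]], [[0, 0, 0.004], [0, 0, 0]], [[0, 0, 0], [0, 0, 0]], [[0, 0, 0], [0, 0, 0]]]}}

```text
clock: 10.6
tcp_pos: [0.5502, -0.0672, 0.1129]
eef_rot: [3.14, -0.099, 0.001]
contact_force: [-0.2, 0.4, 0.4]
opening: 0.659
grasp_force: 0.0
```

Call:
{"fn": "jog_arm", "kwargs": {"targets": [[[0, 0, 0], [0, 0, 0]], [[0, 0, 0], [0, 0, 0]], [[0, 0, 0], [0, 0, 0]], [[0, 0, 0], [0, 0, 0]], [[0, 0, 0], [0, 0, 0]], [[0, 0, 0], [0, 0, 0]], [[0, 0, 0], [0, 0, 0]], [[0, 0, 0], [0, 0, 0]]], "grip": 0, "squeeze": 50}}

```text
clock: 11.4
tcp_pos: [0.5502, -0.0665, 0.1132]
eef_rot: [-3.139, 0.098, -0.002]
contact_force: [-1.0, 4.2, 6.9]
opening: 0.2
grasp_force: 49.0
```

```bash
python3 - <<'E'
from plan import *
st=ctrl.get_state();print(st["tcp_pos"],yaw(),st["opening"],st["grasp_force"],st["contact_force"],st["qpos"])
E
```

```text
[ 0.55023815 -0.06648541  0.11319351] -93.59012737782068 0.19980315397899023 48.96230850179563 [-1.04577715  4.15673261  6.91625391] [-1.42142558e-01  4.86575414e-01  1.86365974e+00  1.09547847e-03
  7.90158464e-01  1.49054328e+00]
```

```bash
cat > circ.py <<'E'
import numpy as np,json
def circ(th):
    "station angles deg -> tool rows (tool x=station x, tool y=-station y), rounded 0.5 mm with carry"
    p=50*np.c_[np.cos(np.radians(th)),-np.sin(np.radians(th))]; a=p[0].copy(); out=[]
    for q in p[1:]:
        d=np.round((q-a)*2)/2; a+=d; out.append([[round(d[0]/1000,4),round(d[1]/1000,4),0],[0,0,0]])
    return out
def show(r):
    for i in range(0,len(r),10): print(json.dumps(r[i:i+10]).replace(" ",""))
E
python3 -c "
from circ import *
show(circ([83.5,80,70,60,50,40,30,20,10,0]))"
```

```text
[[[0.003,0.0005,0],[0,0,0]],[[0.0085,0.002,0],[0,0,0]],[[0.008,0.004,0],[0,0,0]],[[0.007,0.005,0],[0,0,0]],[[0.006,0.006,0],[0,0,0]],[[0.005,0.007,0],[0,0,0]],[[0.004,0.008,0],[0,0,0]],[[0.002,0.0085,0],[0,0,0]],[[0.001,0.0085,0],[0,0,0]]]
```

Call:
{"fn": "jog_arm", "kwargs": {"targets": [[[0.003, 0.0005, 0], [0, 0, 0]], [[0.0085, 0.002, 0], [0, 0, 0]], [[0.008, 0.004, 0], [0, 0, 0]], [[0.007, 0.005, 0], [0, 0, 0]], [[0.006, 0.006, 0], [0, 0, 0]], [[0.005, 0.007, 0], [0, 0, 0]], [[0.004, 0.008, 0], [0, 0, 0]], [[0.002, 0.0085, 0], [0, 0, 0]], [[0.001, 0.0085, 0], [0, 0, 0]], [[0, 0, 0], [0, 0, 0]]]}}

```text
clock: 12.4
tcp_pos: [0.5932, -0.1205, 0.1133]
eef_rot: [3.139, -0.099, 0.007]
contact_force: [4.0, -2.9, 0.9]
opening: 0.2
grasp_force: 49.1
```

```bash
python3 - <<'E'
from plan import *
st=ctrl.get_state();print(st["tcp_pos"],yaw(),st["opening"],st["grasp_force"],st["contact_force"])
p=st["tcp_pos"][:2]-[.5415,-.1162];print(np.linalg.norm(p),np.degrees(np.arctan2(p[1],p[0]))+3.6)
from circ import *
show(circ(list(np.arange(0,-161,-20))))
E
```

```text
[ 0.5931706  -0.12048811  0.11328672] -93.60490821364917 0.20033901289251474 49.115704478899715 [ 4.0103883  -2.88407254  0.86256133]
0.05184822952600138 -1.1440663396451245
[[[-0.003,0.017,0],[0,0,0]],[[-0.0085,0.015,0],[0,0,0]],[[-0.0135,0.0115,0],[0,0,0]],[[-0.0165,0.0055,0],[0,0,0]],[[-0.017,0.0,0],[0,0,0]],[[-0.0165,-0.0055,0],[0,0,0]],[[-0.0135,-0.0115,0],[0,0,0]],[[-0.0085,-0.015,0],[0,0,0]]]
```

Call:
{"fn": "jog_arm", "kwargs": {"targets": [[[-0.003, 0.017, 0], [0, 0, 0]], [[-0.0085, 0.015, 0], [0, 0, 0]], [[-0.0135, 0.0115, 0], [0, 0, 0]], [[-0.0165, 0.0055, 0], [0, 0, 0]], [[-0.017, 0, 0], [0, 0, 0]], [[-0.0165, -0.0055, 0], [0, 0, 0]], [[-0.0135, -0.0115, 0], [0, 0, 0]], [[-0.0085, -0.015, 0], [0, 0, 0]], [[0, 0, 0], [0, 0, 0]]]}}

```text
clock: 13.3
tcp_pos: [0.4949, -0.1286, 0.1133]
eef_rot: [-3.14, 0.098, -0.01]
contact_force: [11.1, 5.0, -2.4]
opening: 0.196
grasp_force: 50.4
```

```bash
cat > chk.py <<'E'
from plan import *
from circ import *
st=ctrl.get_state();p=st["tcp_pos"][:2]-[.5425,-.1162]
print(st["tcp_pos"],st["clock"],st["opening"],st["contact_force"],np.linalg.norm(p),np.degrees(np.arctan2(p[1],p[0]))+3.6)
E
python3 chk.py; python3 -c "
from circ import *
show(circ([-160,-165,-170,-175,-180,-185,-190]))"
```

```text
[ 0.49487808 -0.12862751  0.11327237] 13.3 0.19562587034654075 [11.05290918  4.95887664 -2.358761  ] 0.049216771690828706 -161.77417052668778
[[[-0.0015,-0.004,0],[0,0,0]],[[-0.001,-0.0045,0],[0,0,0]],[[-0.0005,-0.004,0],[0,0,0]],[[-0.0,-0.0045,0],[0,0,0]],[[0.0,-0.0045,0],[0,0,0]],[[0.0005,-0.0045,0],[0,0,0]]]
```

Call:
{"fn": "jog_arm", "kwargs": {"targets": [[[0, -0.004, 0], [0, 0, 0]], [[-0.001, -0.0045, 0], [0, 0, 0]], [[-0.0005, -0.004, 0], [0, 0, 0]], [[0, -0.0045, 0], [0, 0, 0]], [[0, -0.0045, 0], [0, 0, 0]], [[0.0005, -0.0045, 0], [0, 0, 0]], [[0, 0, 0], [0, 0, 0]]]}}

```text
clock: 14.0
tcp_pos: [0.4937, -0.1115, 0.1133]
eef_rot: [3.128, -0.09, 0.003]
contact_force: [-4.8, -50.1, 3.5]
opening: 0.197
grasp_force: 52.8
```

```bash
python3 chk.py; python3 -c "
from circ import *
show(circ(list(range(170,-171,-20))+[-175,-180,-185,-190]))"
```

```text
[ 0.4937112  -0.11154868  0.11327918] 14.0 0.19712288437341846 [ -4.80538426 -50.10106662   3.46318721] 0.04901001361396758 178.15411700984598
[[[0.006,-0.0165,0],[0,0,0]],[[0.011,-0.013,0],[0,0,0]],[[0.015,-0.009,0],[0,0,0]],[[0.017,-0.003,0],[0,0,0]],[[0.0175,0.003,0],[0,0,0]],[[0.015,0.009,0],[0,0,0]],[[0.011,0.013,0],[0,0,0]],[[0.006,0.0165,0],[0,0,0]],[[-0.0,0.0175,0],[0,0,0]],[[-0.006,0.016,0],[0,0,0]]]
[[[-0.011,0.0135,0],[0,0,0]],[[-0.015,0.0085,0],[0,0,0]],[[-0.0175,0.003,0],[0,0,0]],[[-0.017,-0.003,0],[0,0,0]],[[-0.015,-0.0085,0],[0,0,0]],[[-0.011,-0.0135,0],[0,0,0]],[[-0.006,-0.016,0],[0,0,0]],[[-0.0005,-0.0045,0],[0,0,0]],[[-0.0005,-0.0045,0],[0,0,0]],[[0.0005,-0.004,0],[0,0,0]]]
[[[0.0005,-0.0045,0],[0,0,0]]]
```

Call:
{"fn": "jog_arm", "kwargs": {"targets": [[[0, 0.003, 0], [0, 0, 0]], [[0, 0.0025, 0], [0, 0, 0]], [[0, 0, 0], [0, 0, 0]], [[0, 0, 0], [0, 0, 0]]]}}

```text
clock: 14.4
tcp_pos: [0.4936, -0.1124, 0.1133]
eef_rot: [3.136, -0.097, 0.003]
contact_force: [0.3, -15.7, 7.6]
opening: 0.202
grasp_force: 52.6
```

```bash
python3 chk.py
```

```text
[ 0.49361078 -0.11236197  0.11325162] 14.4 0.20205795476772087 [  0.29103711 -15.70296168   7.64359431] 0.04903964334696295 179.1112266284847
```

Call:
{"fn": "jog_arm", "kwargs": {"targets": [[[0, 0.0005, 0], [0, 0, 0]], [[0, 0, 0], [0, 0, 0]], [[0, 0, 0], [0, 0, 0]]]}}

```text
clock: 14.7
tcp_pos: [0.4936, -0.1124, 0.1133]
eef_rot: [3.137, -0.097, 0.003]
contact_force: [0.1, -13.2, 7.0]
opening: 0.198
grasp_force: 52.6
```

```bash
python3 chk.py
```

```text
[ 0.49361265 -0.11243372  0.11325114] 14.7 0.19776887848703104 [  0.14996476 -13.18524852   6.99486725] 0.04903221632742531 179.194637282098
```

Call:
{"fn": "jog_arm", "kwargs": {"targets": [[[0, 0.001, 0], [0, 0, 0]], [[0, 0, 0], [0, 0, 0]], [[0, 0, 0], [0, 0, 0]]]}}

```text
clock: 15.0
tcp_pos: [0.4936, -0.1125, 0.1132]
eef_rot: [3.138, -0.098, 0.003]
contact_force: [1.2, -8.4, 8.4]
opening: 0.197
grasp_force: 52.6
```

```bash
python3 chk.py
```

```text
[ 0.49356241 -0.11252944  0.11321408] 15.0 0.19725775212330815 [ 1.16943946 -8.41869084  8.40914336] 0.04907505305499416 179.3105715741915
```

```bash
python3 -c "
from circ import *
show(circ([180,190]+list(range(200,361,20))))
print();show(circ(list(range(0,181,20))))
print();show(circ(list(range(180,361,20))))
print();show(circ(list(range(0,161,20))+[168,174,178]))"
```

```text
[[[0.001,0.0085,0],[0,0,0]],[[0.002,0.0085,0],[0,0,0]],[[0.0085,0.015,0],[0,0,0]],[[0.0135,0.0115,0],[0,0,0]],[[0.0165,0.0055,0],[0,0,0]],[[0.017,0.0,0],[0,0,0]],[[0.0165,-0.0055,0],[0,0,0]],[[0.0135,-0.0115,0],[0,0,0]],[[0.0085,-0.015,0],[0,0,0]],[[0.003,-0.017,0],[0,0,0]]]

[[[-0.003,-0.017,0],[0,0,0]],[[-0.0085,-0.015,0],[0,0,0]],[[-0.0135,-0.0115,0],[0,0,0]],[[-0.0165,-0.0055,0],[0,0,0]],[[-0.017,-0.0,0],[0,0,0]],[[-0.0165,0.0055,0],[0,0,0]],[[-0.0135,0.0115,0],[0,0,0]],[[-0.0085,0.015,0],[0,0,0]],[[-0.003,0.017,0],[0,0,0]]]

[[[0.003,0.017,0],[0,0,0]],[[0.0085,0.015,0],[0,0,0]],[[0.0135,0.0115,0],[0,0,0]],[[0.0165,0.0055,0],[0,0,0]],[[0.017,0.0,0],[0,0,0]],[[0.0165,-0.0055,0],[0,0,0]],[[0.0135,-0.0115,0],[0,0,0]],[[0.0085,-0.015,0],[0,0,0]],[[0.003,-0.017,0],[0,0,0]]]

[[[-0.003,-0.017,0],[0,0,0]],[[-0.0085,-0.015,0],[0,0,0]],[[-0.0135,-0.0115,0],[0,0,0]],[[-0.0165,-0.0055,0],[0,0,0]],[[-0.017,-0.0,0],[0,0,0]],[[-0.0165,0.0055,0],[0,0,0]],[[-0.0135,0.0115,0],[0,0,0]],[[-0.0085,0.015,0],[0,0,0]],[[-0.002,0.0065,0],[0,0,0]],[[-0.0005,0.0055,0],[0,0,0]]]
[[[-0.0005,0.0035,0],[0,0,0]]]
```

Call:
{"fn": "jog_arm", "kwargs": {"targets": [[[0.001, 0.01, 0], [0, 0, 0]], [[0.002, 0.0085, 0], [0, 0, 0]], [[0.0085, 0.015, 0], [0, 0, 0]], [[0.0135, 0.0115, 0], [0, 0, 0]], [[0.0165, 0.0055, 0], [0, 0, 0]], [[0.017, 0, 0], [0, 0, 0]], [[0.0165, -0.0055, 0], [0, 0, 0]], [[0.0135, -0.0115, 0], [0, 0, 0]], [[0.0085, -0.015, 0], [0, 0, 0]], [[0.003, -0.017, 0], [0, 0, 0]]]}}

```text
clock: 16.0
tcp_pos: [0.5934, -0.1194, 0.1132]
eef_rot: [3.139, -0.099, 0.001]
contact_force: [-3.9, -2.8, 11.2]
opening: 0.198
grasp_force: 53.4
```

Call:
{"fn": "jog_arm", "kwargs": {"targets": [[[-0.003, -0.017, 0], [0, 0, 0]], [[-0.0085, -0.015, 0], [0, 0, 0]], [[-0.0135, -0.0115, 0], [0, 0, 0]], [[-0.0165, -0.0055, 0], [0, 0, 0]], [[-0.017, 0, 0], [0, 0, 0]], [[-0.0165, 0.0055, 0], [0, 0, 0]], [[-0.0135, 0.0115, 0], [0, 0, 0]], [[-0.0085, 0.015, 0], [0, 0, 0]], [[-0.003, 0.017, 0], [0, 0, 0]], [[0, 0, 0], [0, 0, 0]]]}}

```text
clock: 17.0
tcp_pos: [0.4935, -0.1146, 0.1132]
eef_rot: [3.139, -0.1, 0.004]
contact_force: [1.6, -2.4, 7.7]
opening: 0.198
grasp_force: 52.9
```

```bash
python3 chk.py
```

```text
[ 0.49346942 -0.11455544  0.11324114] 17.0 0.1981244863139096 [ 1.60250964 -2.4373482   7.65530438] 0.049058152519854764 181.67892914641666
```

Call:
{"fn": "jog_arm", "kwargs": {"targets": [[[0.003, 0.017, 0], [0, 0, 0]], [[0.0085, 0.015, 0], [0, 0, 0]], [[0.0135, 0.0115, 0], [0, 0, 0]], [[0.0165, 0.0055, 0], [0, 0, 0]], [[0.017, 0, 0], [0, 0, 0]], [[0.0165, -0.0055, 0], [0, 0, 0]], [[0.0135, -0.0115, 0], [0, 0, 0]], [[0.0085, -0.015, 0], [0, 0, 0]], [[0.003, -0.017, 0], [0, 0, 0]]]}}

```text
clock: 17.9
tcp_pos: [0.5935, -0.1194, 0.1132]
eef_rot: [3.139, -0.099, 0.002]
contact_force: [-3.7, -2.2, 11.3]
opening: 0.198
grasp_force: 53.4
```

Call:
{"fn": "jog_arm", "kwargs": {"targets": [[[-0.003, -0.017, 0], [0, 0, 0]], [[-0.0085, -0.015, 0], [0, 0, 0]], [[-0.0135, -0.0115, 0], [0, 0, 0]], [[-0.0165, -0.0055, 0], [0, 0, 0]], [[-0.017, 0, 0], [0, 0, 0]], [[-0.0165, 0.0055, 0], [0, 0, 0]], [[-0.0135, 0.0115, 0], [0, 0, 0]], [[-0.0085, 0.012, 0], [0, 0, 0]], [[-0.0025, 0.012, 0], [0, 0, 0]], [[0, 0, 0], [0, 0, 0]]]}}

```text
clock: 18.9
tcp_pos: [0.4944, -0.1063, 0.1132]
eef_rot: [3.139, -0.1, 0.004]
contact_force: [2.5, -3.5, 7.7]
opening: 0.196
grasp_force: 53.0
```

```bash
python3 chk.py
```

```text
[ 0.49437184 -0.1062603   0.1132493 ] 18.9 0.19629329735252074 [ 2.46378807 -3.54964686  7.73197352] 0.049143848542367446 171.93100925279077
```

Call:
{"fn": "jog_arm", "kwargs": {"targets": [[[-0.0005, 0.003, 0], [0, 0, 0]], [[0, 0.002, 0], [0, 0, 0]], [[0, 0.001, 0], [0, 0, 0]], [[0, 0, 0], [0, 0, 0]], [[0, 0, 0], [0, 0, 0]], [[0, 0, 0], [0, 0, 0]]]}}

```text
clock: 19.5
tcp_pos: [0.4937, -0.1108, 0.1132]
eef_rot: [3.14, -0.099, 0.003]
contact_force: [2.3, -0.2, 9.0]
opening: 0.197
grasp_force: 53.1
```

```bash
python3 chk.py
```

```text
[ 0.49368373 -0.11079329  0.11323114] 19.5 0.19698812166389545 [ 2.27235272 -0.1947872   8.9771136 ] 0.049114769151111466 177.27988806533472
```

Call:
{"fn": "jog_arm", "kwargs": {"targets": [[[0, 0.001, 0], [0, 0, 0]], [[0, 0.001, 0], [0, 0, 0]], [[0, 0, 0], [0, 0, 0]], [[0, 0, 0], [0, 0, 0]], [[0, 0, 0], [0, 0, 0]]]}}

```text
clock: 20.0
tcp_pos: [0.4936, -0.1126, 0.1132]
eef_rot: [3.14, -0.099, 0.003]
contact_force: [3.0, 1.2, 9.1]
opening: 0.198
grasp_force: 53.1
```

```bash
python3 - <<'E'
exec(open('chk.py').read())
print(st["qvel"])
for n in("scene","top"):
    c=cam(n); cv2.imwrite(f"pics/f{n}.png",c["pixels"][...,::-1])
a=cv2.imread("pics/fscene.png")[170:400,300:540]; b=cv2.imread("pics/ftop.png")[165:395,240:480]
cv2.imwrite("pics/f.png",cv2.resize(cv2.hconcat([a,b]),(800,383),interpolation=2))
E
```

```text
[ 0.49355714 -0.11264132  0.1132312 ] 20.0 0.19845376749583657 [3.02184773 1.15420096 9.10632975] 0.04907206564072409 179.44128636764535
[-0.00234135 -0.0005846  -0.00014995 -0.00083008  0.00012091  0.00118534]
```

View pics/f.png

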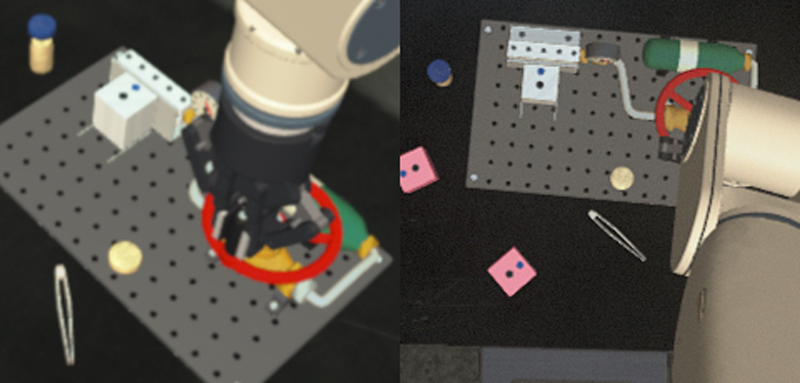

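The picture shows the block still seated at (125,100), and the vial (40,40), puck (125,257) and tweezers unmoved. The gripper is holding the crank on the wheel's near side. TCP y is −0.1126, against −0.1127 at the stop, so the wheel is at two turns. Handing in.

```bash
python3 -c "
from plant import ctrl
print(ctrl.close_job())"
```

```text
the job is handed in; nothing more can be done
None
```

The job is handed in with no verdict returned: the block sits flush against the bracket with its window facing the air knife, about 0.5 mm off centre; the valve was closed to its stop and backed off two turns (within about 1°), with the crank still gripped at hand-in at 20 s; the vial, puck and tweezers were left alone.

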